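Load the specimen lift and hold it at full height

ROBOT

A 7-joint arm with a two-finger parallel gripper is mounted at the origin on the work surface. World frame = base frame: x ahead of the robot, y to its left, z up, the work surface at z = 0. Lengths are in m, angles in rad, forces in N, time in s.
With the tool pointing down it reaches from about 0.425 to 0.95 m from the base axis. Payload 4.7 kg.
Tool frame: the origin (TCP) lies on the centre line of the jaws, within the pads' length; the fingertips stand robot.nose_length ahead of it and the grasp point (between the pads) lies 8 mm behind it (robot.nose_length is the distance from the TCP to the fingertips, in m); z points along the fingers, y is the line along which they close (so a half turn about z gives the same grasp; the last joint's range is limited). The gripper opens to 85 mm and grips with 20 to 120 N. Pads are 22 mm wide; open, the fingers measure 114 mm over their backs; the gripper's body (76 mm by 85 mm) begins 54 mm behind the grasp point. The pads swing forward as they close: fully open they stand 13 mm farther back than shut.
Start: joints at [-1.193, 0.469, -0.049, 1.532, 0.024, 1.141, -0.082], TCP at [0.267, 0.62, 0.242] pointing down, gripper open.
Joint ranges: [-2.59, 2.59], [-0.33, 1.99], [-1.39, 1.29], [0.1, 2.45], [-1.04, 4.18], [0.21, 1.99], [-2.66, 2.66]. Speed limits (rad/s): [2.57, 2.57, 3.14, 3.14, 3.14, 3.14, 3.14].

INTERFACE

Orientations are given as [roll, pitch, yaw] about the fixed x, y, z axes, in that order (R = Rz(yaw) Ry(pitch) Rx(roll)).
In Python, from plant import robot gives the robot as it stands. Calls block until the motion is done:
- robot.goto(position, orientation): joint-space move of the TCP to a pose.
- robot.move_straight(position, vel=0.15, attitude=None, contact_N=None): straight line of the TCP; attitude=None keeps the orientation; vel is the mean speed in m/s. With contact_N (N) it stops when the force on the tool has changed by that much, and returns True; else False.
- robot.move_joints(angles): joint-space move.
- robot.grip(opening, strength=None): opening from 0.0 (shut) to 1.0 (fully open); strength is the grip in N (None keeps the last); returns when the fingers have stopped.
- robot.sleep(seconds).
- robot.inverse_kinematics(position, orientation): joint angles nearest the present ones, or None.
- robot.sense(): the state.
- robot.grab_frame(name): name is "scene" or "top" or "wrist"; returns a dict with "image" (384x512x3 uint8, red, green, blue), "range_z" (384x512 float32, m along the optical axis (not along the pixel's ray), 0 where there is no reading), "fx", "fy", "cx", "cy" (pixels), "dist_coeffs" ([k1, k2, p1, p2, k3] as OpenCV has them; the pictures are not rectified), "R" (3x3) and "t" (3): a world point X has camera coordinates R X + t. Camera axes: x right, y down, z forward; pixel columns grow to the right and rows downward; lengths in m; the calibration is good to about 2 mm. A picture is of the moment at which its call begins.
A pose or a line that the arm cannot do raises robot.IKError and nothing moves.
- robot.close_job(): hands the job in; it is judged then, once.
The state is a dict: "t": time; "joint_pos": joint angles; "joint_velocities": joint speeds; "effort": joint torques, N m; "tcp_pos": TCP position; "tcp_rot": TCP orientation; "wrist_force": force on the tool from outside, world axes, zero at the start; "torque": the same for the moment, N m; "opening": opening from 0.0 (shut) to 1.0 (fully open); "gripper_force": force on a finger pad.
Only numpy, scipy, OpenCV 4.12 (cv2) and the standard library are available. Lean on these libraries where they do the work, as an engineer would, in place of code of your own. Each camera call takes 0.05 s, during which the arm holds its last target. There are 200 camera calls.

TASK

Pour all five amber resin balls from the blue cup into the white tray on the specimen lift, and stand the empty cup upright on the bench again. Then swing up the lift's cam lever (the one with the red bar) until its arm stands straight up, where the stage is at its highest, and keep hold of it there: the lever springs back if let go, so finish while holding it. Leave the other things on the bench where they are.

Things in the scene. Friction and masses are not known exactly. Their poses are not given: they have to be found in the camera images.
- cup_mid (a point): Blue open cup, round, slightly flared: 50 mm across at the foot, 66 mm at the rim, 80 mm tall, wall 3 mm, floor 4 mm thick, about 80 g. This point is on its axis half-way up, 40 mm above its underside; z points out of the mouth. It holds the five balls and starts upright on the bench (height 0).
- ball0_center (a point): Amber-coloured resin ball with a specimen cast inside, 20 mm across, 10 g; point at its centre. Starts in the blue cup; rolls freely, but the lowest ones can wedge together in the cup: tip it about 20 degrees past level, and shake it if any stay.
- ball1_center (a point): Amber-coloured resin ball with a specimen cast inside, 20 mm across, 10 g; point at its centre. Starts in the blue cup; rolls freely, but the lowest ones can wedge together in the cup: tip it about 20 degrees past level, and shake it if any stay.
- ball2_center (a point): Amber-coloured resin ball with a specimen cast inside, 20 mm across, 10 g; point at its centre. Starts in the blue cup; rolls freely, but the lowest ones can wedge together in the cup: tip it about 20 degrees past level, and shake it if any stay.
- ball3_center (a point): Amber-coloured resin ball with a specimen cast inside, 20 mm across, 10 g; point at its centre. Starts in the blue cup; rolls freely, but the lowest ones can wedge together in the cup: tip it about 20 degrees past level, and shake it if any stay.
- ball4_center (a point): Amber-coloured resin ball with a specimen cast inside, 20 mm across, 10 g; point at its centre. Starts in the blue cup; rolls freely, but the lowest ones can wedge together in the cup: tip it about 20 degrees past level, and shake it if any stay.
- tray_floor (a point): White open tray fixed on top of the specimen lift's stage: 130 mm (x) by 124 mm (y) outside, walls 4 mm, inside depth 36 mm. This point is the centre of its inner floor, 76 mm above the bench when the stage is down, 95 mm at full lift; the rim is 36 mm above it. Its axes are those of the lift: z up, x away from the lever's resting end, y towards the flank that carries the lever. The lift (150 by 140 mm foot) is bolted to the bench and may stand turned.
- lift_lever (a joint): Cam lever of the lift, a steel arm on the y flank. 0 = at rest, arm level, pointing along the lift's -x; grows as the arm swings up. 1.571 rad = arm straight up = the cam's highest point, stage 19 mm up; beyond that (stop at 2.1) the stage sinks again. A spring always drives it back to rest: about 1.4 N at the bar to leave rest, 4.5 N when upright; it does not stay up by itself.
- lever_bar (a point): Middle of the red round handle bar at the lever's end: 14 mm thick, 60 mm long, sticking out level along the lift's y, away from the lift. Its axis is 110 mm from the axle. At rest the bar is 45 mm above the bench. It is fixed to the arm and turns with it, so it must turn in the grip as the lever swings. The point's axes turn with the lever; y always lies along the bar, away from the lift.
- lever_axle (a point): Point on the lever's axle line (parallel to the lift's y), level with the bar's middle along that line: 45 mm above the bench. The bar moves on a circle of 110 mm about it.
- jar: Bystander, leave alone (sizes in mm): small brown jar with white lid, 48 across, 60 tall; origin under its centre.
- petri: Bystander, leave alone (sizes in mm): round pale closed dish, 90 across, 18 tall; origin under its centre.
- holder: Bystander, leave alone (sizes in mm): white foot 70 across with a cream stub 38 across and 34 high, a pinned insect on top; origin under its centre.
- flask: Bystander, leave alone (sizes in mm): white bottle with red cap, 56 across, 130 tall; origin under its centre.
- pen_pot: Bystander, leave alone (sizes in mm): black pot, 60 across, 80 tall (brushes stick out to 140); origin under its centre.
Things that resemble listed ones, but are neither listed nor needed, are in the scene too. Of the things like the part that bears cup_mid, leave any that is pink or turquoise; of the rest the larger one is meant.

How it is judged:
By the outcome, as a careful person would: the job done as asked, in the order asked, and still so for the second after the job is handed in, while the arm keeps its last pose, push and grip.
It also fails if it takes over 72 s, if anything falls off the work surface, if the arm or the gripper's body presses on something with over 40 N, if the wrist force passes 120 N, or if a joint passes its speed limit or range.

## Working session

There is one attempt and no reset: what is moved stays moved. The work goes in short steps, each a Python script; the robot and the scene stay as the last script left them, time stands still between calls to the robot, and variables do not carry over. Pictures are saved under pics/ and viewed, at most 14 in all, crops included, and the job is handed in when it is done.

```bash
ls; mkdir -p pics; cat > h.py <<'E'
import numpy as np, cv2, pickle
from plant import robot
def snap(n,f):
    d=robot.grab_frame(n); pickle.dump(d,open(f'pics/{f}.pkl','wb'))
    cv2.imwrite(f'pics/{f}.png',d['image'][:,:,::-1]); return d
def load(f): return pickle.load(open(f'pics/{f}.pkl','rb'))
def cloud(d):
    h,w=d['range_z'].shape
    K=np.array([[d['fx'],0,d['cx']],[0,d['fy'],d['cy']],[0,0,1.]])
    g=np.stack(np.meshgrid(np.arange(w),np.arange(h)),-1).reshape(-1,1,2).astype(float)
    n=cv2.undistortPoints(g,K,np.array(d['dist_coeffs'],float)).reshape(h,w,2)
    z=d['range_z'][...,None]
    P=np.concatenate([n*z,z],-1)
    W=(P-np.array(d['t']))@np.array(d['R']); W[d['range_z']==0]=np.nan
    return W
E
python3 - <<'E'
from h import *
a=snap('scene','s0');b=snap('top','t0')
cv2.imwrite('pics/st.png',np.vstack([cv2.resize(a['image'],(400,300)),cv2.resize(b['image'],(400,300))])[:,:,::-1])
cv2.imwrite('pics/t0b.png',cv2.resize(b['image'],(800,600),interpolation=cv2.INTER_CUBIC)[:,:,::-1])
print(robot.sense(),robot.nose_length)
E
```

```text
pics
{'t': 0.1, 'joint_pos': array([-1.19287712,  0.46936069, -0.04863279,  1.53355   ,  0.02414427,
        1.14098936, -0.08230838]), 'joint_velocities': array([-9.63581893e-05, -1.22396397e-03,  1.35400490e-03, -4.43426390e-03,
        1.16533437e-03, -3.65027468e-03, -4.82072150e-04]), 'effort': array([ 7.30051815e-04, -5.11513925e+01, -4.68450494e-02, -2.38392627e+01,
        1.07845617e-02,  4.38738716e-03, -3.94089489e-05]), 'tcp_pos': array([0.26687261, 0.61946899, 0.24137689]), 'tcp_rot': array([-3.13987458e+00,  8.15807226e-05,  2.73484587e+00]), 'wrist_force': array([-1.64569358,  0.6679771 ,  0.25674469]), 'torque': array([0.00054714, 0.02652606, 0.00960464]), 'gripper_force': 0.0, 'opening': 1.0007485814246837} 0.011
```

View pics/t0b.png

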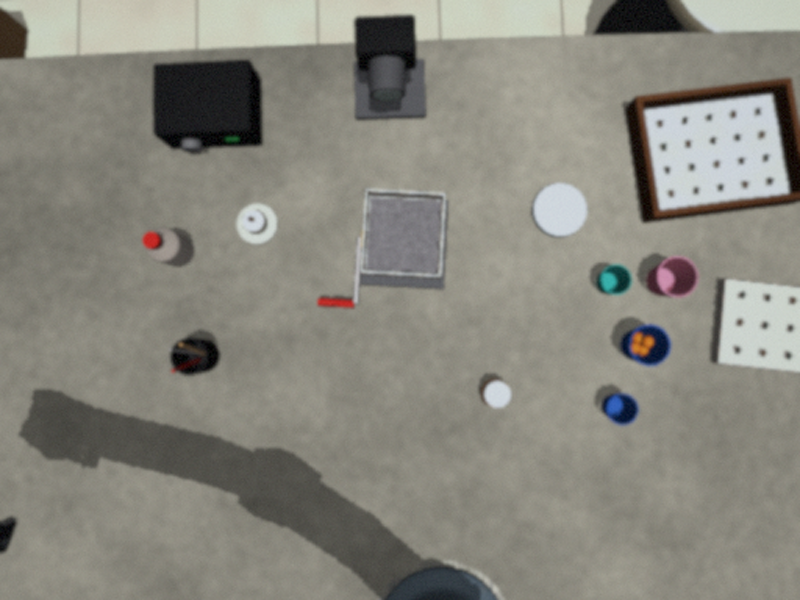

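View pics/s0.png

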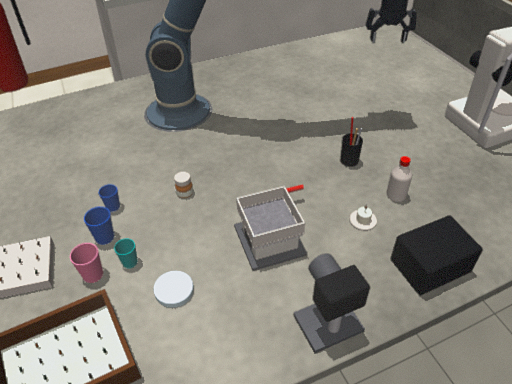

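The top view (800x600) shows the amber balls in the blue cup at (646,344). A smaller blue cup sits at (620,408), a pink cup at (676,277) and a turquoise one at (614,280). The tray is centred near (403,235), with the lever arm along its left flank and the red bar at (337,302). Next I'll measure these from the depth data.

```bash
python3 - <<'E'
from h import *
for f in ('t0','s0'):
    d=load(f);W=cloud(d);im=d['image'].astype(int);r,g,b=im[...,0],im[...,1],im[...,2]
    z=W[...,2]
    print(f)
    # cup: blue
    m=(b>60)&(b>1.6*r)&(b>1.5*g)&(z>0.01)&(z<0.1)
    n,l,s,c=cv2.connectedComponentsWithStats(m.astype('uint8'))
    for i in range(1,n):
        if s[i,4]>30:
            P=W[l==i];top=P[P[:,2]>np.nanpercentile(P[:,2],98)-.006]
            A=np.c_[2*top[:,:2],np.ones(len(top))];q=np.linalg.lstsq(A,(top[:,:2]**2).sum(1),rcond=None)[0]
            print('blue',s[i],P.min(0),P.max(0),'circ',q[:2],np.sqrt(q[2]+q[0]**2+q[1]**2),len(top))
    m=(r>120)&(r>2.2*g)&(r>2.2*b)&(z>0.02)&(z<.09)&(W[...,0]<.7)
    n,l,s,c=cv2.connectedComponentsWithStats(m.astype('uint8'))
    for i in range(1,n):
        if s[i,4]>20:
            P=W[l==i]; print('red',s[i],np.median(P,0),P.min(0),P.max(0), cv2.fitLine(P[:,:2].astype('float32'),cv2.DIST_L2,0,.01,.01).ravel())
    # tray rim
    m=(z>0.1)&(z<0.122)&(W[...,0]>.45)&(W[...,0]<.85)&(abs(W[...,1])<.25)
    n,l,s,c=cv2.connectedComponentsWithStats(m.astype('uint8'),connectivity=8)
    i=1+np.argmax(s[1:,4]);P=W[l==i]
    print('tray',s[i],cv2.minAreaRect(P[:,:2].astype('float32')),np.median(P[:,2]))
    # floor
    m=(z>0.07)&(z<0.082)&(W[...,0]>.45)&(W[...,0]<.85)&(abs(W[...,1])<.2)
    P=W[m];print('floor',cv2.minAreaRect(P[:,:2].astype('float32')),len(P))
    print('cam',-np.array(d['R']).T@d['t'])
E
```

```text
t0
blue [401 208  27  25 169] [ 0.43380881 -0.36598871  0.01368382] [ 0.49296084 -0.30178746  0.08572581] circ [ 0.46206214 -0.33373941] 0.03102348078063967 44
blue [387 252  21  19 107] [ 0.34107485 -0.31713618  0.01100568] [ 0.38584354 -0.26760048  0.06618285] circ [ 0.3626199  -0.29215225] 0.0231289687114906 25
red [204 191  22   5  95] [0.54556153 0.15748429 0.05222125] [0.54019026 0.12958639 0.04351288] [0.55198542 0.18282063 0.05810847] [0.0803288  0.9967684  0.54556495 0.15713015]
tray [231 121  54  57 444] ((0.6456595063209534, 0.04351485148072243), (0.12421779334545135, 0.13099515438079834), 85.3995361328125) 0.11207409686001266
floor ((0.6440231204032898, 0.043807826936244965), (0.11629512906074524, 0.1268707513809204), 85.0842514038086) 2215
cam [0.47666915 0.02638045 1.17050043]
s0
blue [ 84 185  33  58 914] [ 0.33675278 -0.36833409  0.01014097] [ 0.49678442 -0.27178106  0.08391821] circ [ 0.4629324 -0.3364011] 0.030679359918382696 114
red [287 185  16   7  63] [0.54887593 0.16059981 0.049411  ] [0.53976331 0.1387451  0.0431898 ] [0.55475116 0.18231143 0.05333642] [0.07264618 0.9973578  0.5486607  0.16052702]
tray [236 186  69  55 652] ((0.6466984152793884, 0.04175285995006561), (0.1251409351825714, 0.134798064827919), 85.43266296386719) 0.10837611519258475
floor ((0.6469720005989075, 0.041880011558532715), (0.12525281310081482, 0.13309486210346222), 85.28209686279297) 1594
cam [ 1.32628026 -0.27509253  0.90010957]
```

```bash
cat >> h.py <<'E'
from scipy.spatial.transform import Rotation as Ro
CUP=np.array([.4628,-.335,0]); TRAY=np.array([.646,.0427,.076]); YAW=np.deg2rad(-4.6)
EX=np.array([np.cos(YAW),np.sin(YAW),0]); EY=np.array([-np.sin(YAW),np.cos(YAW),0])
def hold(az,tilt):   # tool z along azimuth az, tilted down by tilt; closing axis level
    h=np.array([np.cos(az),np.sin(az),0]); z=h*np.cos(tilt)-np.array([0,0,np.sin(tilt)])
    y=np.cross([0,0,1],h); return np.c_[np.cross(y,z),y,z]
def half(R): return R@np.diag([-1,-1,1.])
def pose(grasp,R): return np.asarray(grasp)+.008*R[:,2], Ro.from_matrix(R).as_euler('xyz')
def pour(az,tilt,sgn,th,flip=False):
    h=np.array([np.cos(az),np.sin(az),0]); R=hold(az,tilt)
    if flip: R=half(R)
    Q=Ro.from_rotvec(sgn*th*h).as_matrix(); return Q@R, Q[:,2]
def ik(g,R): return robot.inverse_kinematics(*pose(g,R))
GH=.048
E
python3 - <<'E'
from h import *
D=np.deg2rad
for tilt in (15,25,35):
  for az in (-60,-75,-90,-105):
    for fl in (0,1):
      R=hold(D(az),D(tilt)); R=half(R) if fl else R
      ok=[ik(CUP+[0,0,GH]-back*R[:,2]+[0,0,up],R) for back,up in((0,0),(.1,0),(0,.15))]
      print('grasp',tilt,az,fl,[None if q is None else np.round(q,1).tolist() for q in ok][0],[q is not None for q in ok])
print('pour')
for tilt in (15,25,35):
  for az in range(-120,121,20):
    for sg in (1,-1):
      for fl in (0,1):
        r=[]
        for th in (0,40,80,100,115,125):
          R,m=pour(D(az),D(tilt),sg,D(th),fl)
          s=np.array([m[0],m[1],0]);s=s/np.linalg.norm(s) if th else s
          mid=TRAY*[1,1,0]-.055*s+[0,0,.19]
          r.append(ik(mid,R))
        if all(q is not None for q in r):
          print(tilt,az,sg,fl,np.round(r[0],1).tolist(),np.round(r[-1],1).tolist(),np.round(np.abs(np.diff(r,axis=0)).max(),1))
E
```

```text
grasp 15 -60 0 None [False, False, False]
grasp 15 -60 1 None [False, False, False]
grasp 15 -75 0 [-0.4, 1.0, 0.5, 2.4, 1.9, 0.9, -1.9] [True, True, True]
grasp 15 -75 1 [-0.1, 0.9, 0.2, 2.3, 1.9, 1.2, 1.4] [True, True, True]
grasp 15 -90 0 [-0.7, 1.3, 0.9, 2.2, 1.2, 0.4, -1.4] [True, True, True]
grasp 15 -90 1 [-0.1, 0.9, 0.2, 2.2, 1.5, 1.2, 1.6] [True, True, True]
grasp 15 -105 0 [-0.5, 1.1, 0.7, 2.0, 0.9, 0.8, -1.1] [True, True, True]
grasp 15 -105 1 [-0.1, 0.9, 0.1, 2.0, 1.3, 1.3, 1.8] [True, True, True]
grasp 25 -60 0 None [False, False, True]
grasp 25 -60 1 None [False, False, True]
grasp 25 -75 0 [-0.3, 0.9, 0.5, 2.4, 2.0, 0.8, -1.7] [True, True, True]
grasp 25 -75 1 [-0.1, 0.8, 0.2, 2.3, 1.9, 1.0, 1.5] [True, True, True]
grasp 25 -90 0 [-0.6, 1.1, 1.0, 2.2, 1.2, 0.3, -1.3] [True, True, True]
grasp 25 -90 1 [-0.1, 0.8, 0.2, 2.2, 1.5, 1.0, 1.7] [True, True, True]
grasp 25 -105 0 [-0.4, 1.0, 0.7, 2.1, 0.9, 0.7, -1.0] [True, True, True]
grasp 25 -105 1 [-0.1, 0.8, 0.2, 2.0, 1.2, 1.1, 1.9] [True, True, True]
grasp 35 -60 0 [-0.1, 0.7, 0.4, 2.4, 2.5, 0.8, -1.8] [True, False, True]
[... 10067 characters left out ...]
1.0, 1.1, -2.5] [0.7, 1.3, -0.8, 1.5, -0.8, 1.7, 1.8] 5.1
35 80 1 1 [0.5, 0.6, -0.3, 1.8, -0.9, 1.0, 0.6] [0.5, 1.1, -0.4, 1.5, -1.0, 1.9, -1.2] 0.6
35 80 -1 0 [0.4, 0.6, -0.2, 1.8, -1.0, 1.1, -2.5] [0.1, 1.0, 0.1, 2.0, 4.1, 1.9, 0.3] 5.0
35 100 1 0 [-0.0, 0.7, 0.3, 1.6, -1.0, 1.6, -2.2] [0.6, 1.3, -0.8, 1.3, -0.7, 2.0, 1.6] 4.9
35 100 1 1 [0.0, 0.7, 0.3, 1.6, -1.0, 1.5, 0.9] [0.6, 1.3, -0.8, 1.3, -0.7, 2.0, -1.5] 0.9
35 100 -1 0 [-0.0, 0.7, 0.3, 1.6, -1.0, 1.6, -2.2] [1.0, 1.5, -1.2, 1.7, -1.0, 0.9, -0.1] 0.9
35 120 -1 0 [-0.2, 0.9, 0.7, 1.4, -1.0, 1.9, -2.0] [0.7, 1.3, -0.8, 1.5, -1.0, 1.4, -0.2] 0.8
35 120 -1 1 [0.0, 0.8, 0.2, 1.4, -0.8, 1.7, 1.0] [0.9, 1.6, -1.3, 1.5, -0.5, 1.1, 2.5] 0.6
```

```bash
cat >> h.py <<'E'
D=np.deg2rad
AZ,TILT=D(-80),D(25)
RG=half(hold(AZ,TILT)); GP=CUP+[0,0,GH]
def st():
    s=robot.sense(); print('t',round(s['t'],2),'tcp',np.round(s['tcp_pos'],4),'F',np.round(s['wrist_force'],1),'grip',round(s['gripper_force'],1),'open',round(s['opening'],3))
E
python3 - <<'E'
from h import *
robot.move_straight([.267,.62,.36],vel=.3)
robot.goto(*pose([.48,-.05,.35],RG)); st()
print(np.round(robot.sense()['joint_pos'],2))
hi=GP-.12*RG[:,2]+[0,0,.12]
robot.move_straight(pose(hi,RG)[0],vel=.25)
robot.move_straight(pose(GP-.11*RG[:,2],RG)[0],vel=.2)
st(); snap('scene','s1'); snap('wrist','w1')
a=cv2.resize(load('s1')['image'][130:290,20:240],(550,400)); b=load('w1')['image'][:, :]
cv2.imwrite('pics/v1.png',np.hstack([cv2.resize(a,(400,300)),cv2.resize(b,(400,300))])[:,:,::-1])
E
```

```text
t 3.13 tcp [ 0.4815 -0.0567  0.3466] F [-0.1 -0.1  0. ] grip 0.0 open 0.999
[-0.32  0.24 -0.25  2.04  1.04  1.59  2.33]
t 4.96 tcp [ 0.4474 -0.2435  0.0918] F [-0.1  0.6 -0.6] grip 0.0 open 0.999
```

View pics/v1.png

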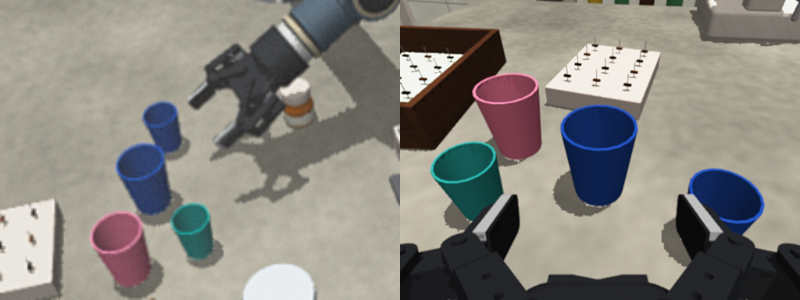

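The cup is centred between the fingers (wrist view, cup axis at about x=598, jaw centre at about 600). The small blue cup and the turquoise one sit just outside the fingers, so I'll narrow the opening a little and advance.

```bash
python3 - <<'E'
from h import *
robot.grip(.88,40)
print(robot.move_straight(pose(GP,RG)[0],vel=.1,contact_N=8)); st()
robot.grip(0.0,40); st()
robot.move_straight(pose(GP+[0,0,.03],RG)[0],vel=.1); st()
robot.move_straight(pose(GP+[0,0,.2],RG)[0],vel=.2); st()
snap('scene','s2'); snap('wrist','w2')
a=load('s2')['image'][80:280,20:290]; b=load('w2')['image']
cv2.imwrite('pics/v2.png',np.hstack([cv2.resize(a,(400,300)),cv2.resize(b,(400,300))])[:,:,::-1])
E
```

```text
True
t 6.17 tcp [ 0.4608 -0.3272  0.0535] F [ 1.3 -1.3  3.6] grip 0.0 open 0.881
t 6.47 tcp [ 0.4605 -0.3247  0.0533] F [-0.8 -0.4  2.7] grip 41.7 open 0.685
t 6.9 tcp [ 0.464  -0.3418  0.0742] F [-0.2 -0.  -1.4] grip 42.5 open 0.682
t 7.9 tcp [ 0.4636 -0.3418  0.2435] F [-0.2  0.1 -1.2] grip 42.5 open 0.68
```

View pics/v2.png

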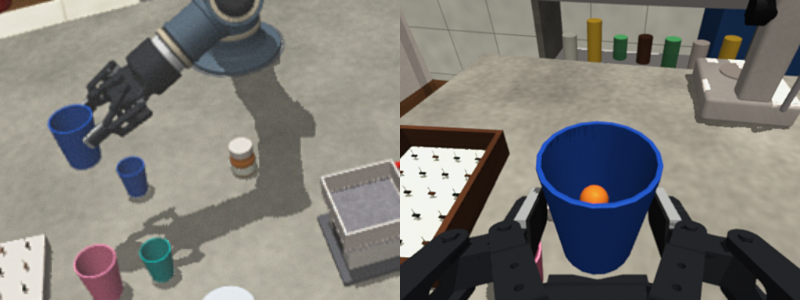

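The lift is good: the cup is held upright and a ball is visible at (594,195). The contact stop came 17 mm early, though, so I'll measure where the cup sits in the hand.

```bash
python3 - <<'E'
from h import *
d=load('s2');W=cloud(d);im=d['image'].astype(int);r,g,b=im[...,0],im[...,1],im[...,2];z=W[...,2]
m=(b>60)&(b>1.6*r)&(b>1.5*g)&(z>.12)&(z<.4)&(W[...,0]<.6)
P=W[m];print(len(P),P.min(0),P.max(0))
zt=np.percentile(P[:,2],98.5)
top=P[P[:,2]>zt-.006]
A=np.c_[2*top[:,:2],np.ones(len(top))];q=np.linalg.lstsq(A,(top[:,:2]**2).sum(1),rcond=None)[0]
c=q[:2];print('rim',c,np.sqrt(q[2]+c@c),zt,len(top))
s=robot.sense();R=Ro.from_euler('xyz',s['tcp_rot']).as_matrix()
cm=np.r_[c,zt-.04];print('cup_mid in tool',R.T@(cm-s['tcp_pos']), 'tool z',R[:,2])
E
```

```text
863 [ 0.42910494 -0.38544045  0.19291394] [ 0.49929013 -0.3224915   0.27375801]
rim [ 0.46543387 -0.35414731] 0.030994931895174063 0.2715891560690044 152
cup_mid in tool [-0.00529124  0.00030268  0.01610213] tool z [ 0.1562842  -0.89291449 -0.42223093]
```

The cup axis is about 16 mm ahead of the TCP, so only the fingertips are gripping it, and the early stop was a false trigger. I'll set it down and regrasp deeper.

```bash
python3 - <<'E'
from h import *
T=np.array([.4605,-.3247,.0533])
robot.move_straight(T+[0,0,.03],vel=.2)
print(robot.move_straight(T+[0,0,.0005],vel=.05)); st()
robot.grip(.9,40); st()
tgt=pose(GP,RG)[0]
print(robot.move_straight(tgt,vel=.04,contact_N=12)); st(); print(tgt)
snap('wrist','w3'); snap('scene','s3')
a=load('s3')['image'][130:290,20:240]; b=load('w3')['image']
cv2.imwrite('pics/v3.png',np.hstack([cv2.resize(a,(400,300)),cv2.resize(b,(400,300))])[:,:,::-1])
E
```

```text
False
t 9.7 tcp [ 0.4604 -0.3247  0.0536] F [-0.9  0.   0.1] grip 42.5 open 0.681
t 10.03 tcp [ 0.4605 -0.3248  0.054 ] F [-0.1 -0.4 -0.2] grip 0.0 open 0.904
True
t 10.3 tcp [ 0.4627 -0.3292  0.0532] F [0.1 0.7 0.7] grip 0.0 open 0.898
[ 0.46405903 -0.34214031  0.04461905]
```

View pics/v3.png

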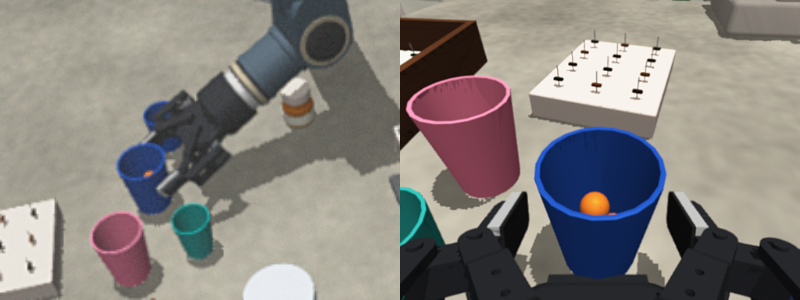

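```bash
python3 - <<'E'
from h import *
snap('top','t3')
for f in('t0','t3','s0','s3'):
    d=load(f);W=cloud(d);im=d['image'].astype(int);r,g,b=im[...,0],im[...,1],im[...,2];z=W[...,2];x,y=W[...,0],W[...,1]
    j=(z>.045)&(z<.075)&(np.hypot(x-.39,y+.118)<.045)&(im.min(-1)>130)
    s=(b>60)&(b>1.6*r)&(b>1.5*g)&(z>.04)&(z<.1)&(np.hypot(x-.3626,y+.292)<.04)
    c=(b>60)&(b>1.6*r)&(b>1.5*g)&(z>.07)&(z<.1)&(np.hypot(x-.4628,y+.335)<.05)
    for n,m in(('jar',j),('small',s),('cup',c)): print(f,n,m.sum(),np.round(W[m].mean(0),4),np.round(W[m].max(0),3))
d=load('s3')['image'][135:255,60:220]
e=load('t3')['image'][170:290,330:490]
cv2.imwrite('pics/v4.png',np.hstack([cv2.resize(d,(400,300),interpolation=cv2.INTER_CUBIC),cv2.resize(e,(400,300),interpolation=cv2.INTER_CUBIC)])[:,:,::-1])
E
```

```text
t0 jar 241 [ 0.3917 -0.0974  0.0611] [ 0.412 -0.077  0.066]
t0 small 82 [ 0.3651 -0.2933  0.0551] [ 0.386 -0.268  0.066]
t0 cup 90 [ 0.4686 -0.3373  0.0773] [ 0.493 -0.302  0.086]<stdin>:8: RuntimeWarning: Mean of empty slice.
  ret = um.true_divide(
Traceback (most recent call last):
ValueError: zero-size array to reduction operation maximum which has no identity
```

```bash
python3 - <<'E'
from h import *
for f in('s0','s3'):
    d=load(f);W=cloud(d);im=d['image'].astype(int);r,g,b=im[...,0],im[...,1],im[...,2];z=W[...,2];x,y=W[...,0],W[...,1]
    j=(z>.045)&(z<.075)&(np.hypot(x-.39,y+.1)<.045)&(im.min(-1)>130)
    s=(b>60)&(b>1.6*r)&(b>1.5*g)&(z>.01)&(z<.1)&(np.hypot(x-.3626,y+.292)<.04)
    c=(b>60)&(b>1.6*r)&(b>1.5*g)&(z>.07)&(z<.1)&(np.hypot(x-.4628,y+.335)<.05)
    for n,m in(('jar',j),('small',s),('cup',c)): print(f,n,m.sum(),np.round(W[m].mean(0),4) if m.any() else '')
d=load('s3')['image'][135:255,60:220]
e=load('t3')['image'][170:290,330:490]
cv2.imwrite('pics/v4.png',np.hstack([cv2.resize(d,(400,300),interpolation=cv2.INTER_CUBIC),cv2.resize(e,(400,300),interpolation=cv2.INTER_CUBIC)])[:,:,::-1])
E
```

```text
s0 jar 135 [ 0.3924 -0.1004  0.0591]
s0 small 282 [ 0.3622 -0.2964  0.043 ]
s0 cup 175 [ 0.4644 -0.3366  0.0768]
s3 jar 98 [ 0.3916 -0.1     0.059 ]
s3 small 105 [ 0.3598 -0.3005  0.0421]
s3 cup 180 [ 0.4623 -0.3344  0.0765]
```

View pics/v4.png

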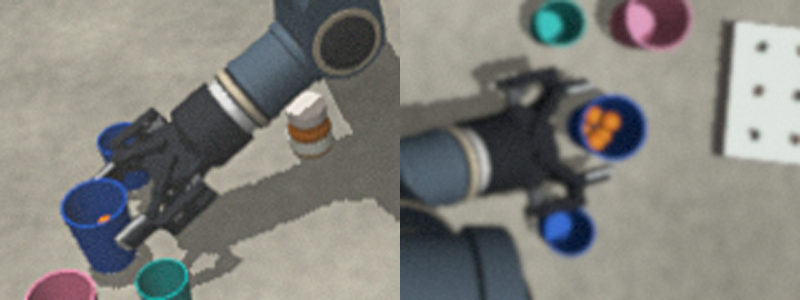

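The enlarged top view shows the right finger's linkage at (545,215) over the small blue cup's rim at (570,230), so that contact is what stopped the move. I'll back out, check the small cup, and come in squarer, steeper and higher.

```bash
sed -i 's/^AZ,TILT=.*/AZ,TILT=D(-90),D(32)/; s/^GH=.*/GH=.06/' h.py; python3 - <<'E'
from h import *
p=robot.sense()['tcp_pos'];R=half(hold(D(-80),D(25)))
robot.move_straight(p-.1*R[:,2],vel=.15)
robot.goto(*pose(GP-.11*RG[:,2]+[0,0,.03],RG)); st()
snap('scene','s4')
for f in('s0','s4'):
    d=load(f);W=cloud(d);im=d['image'].astype(int);r,g,b=im[...,0],im[...,1],im[...,2];z=W[...,2];x,y=W[...,0],W[...,1]
    B=(b>60)&(b>1.6*r)&(b>1.5*g)
    for n,m in(('small',B&(z>.01)&(np.hypot(x-.3626,y+.292)<.045)),('cup',B&(z>.07)&(z<.1)&(np.hypot(x-.4628,y+.335)<.05))): print(f,n,m.sum(),np.round(W[m].mean(0),4))
robot.grip(.86,40)
robot.move_straight(pose(GP-.05*RG[:,2],RG)[0],vel=.15)
robot.sleep(.2)
print(robot.move_straight(pose(GP,RG)[0],vel=.06,contact_N=10)); st(); print(pose(GP,RG)[0])
E
```

```text
t 11.67 tcp [ 0.4629 -0.25    0.145 ] F [-0.9  0.3 -0.9] grip 0.0 open 0.898
s0 small 282 [ 0.3622 -0.2964  0.043 ]
s0 cup 175 [ 0.4644 -0.3366  0.0768]
s4 small 321 [ 0.3632 -0.2951  0.0428]
s4 cup 166 [ 0.4619 -0.3348  0.0768]
False
t 13.8 tcp [ 0.463  -0.3415  0.0558] F [-0.   0.2 -1.2] grip 0.0 open 0.861
[ 0.4628     -0.34178438  0.05576065]
```

```bash
cat >> h.py <<'E'
def pourpose(th,az=D(-35),z=.20,lead=.02,t=D(32)):
    R,a=pour(az,t,1,th,True)
    s=np.cross([np.cos(az),np.sin(az),0],[0,0,1])
    return TRAY*[1,1,0]-(lead+.0076)*s+[0,0,z],R
E
python3 - <<'E'
from h import *
robot.grip(0.0,45); st()
robot.move_straight(pose(GP+[0,0,.04],RG)[0],vel=.1)
robot.move_straight(pose(GP+[0,0,.22],RG)[0],vel=.25); st()
g,R=pourpose(0,z=.28); robot.goto(*pose(g,R)); st()
print(np.round(robot.sense()['joint_pos'],2))
for th in range(0,131,20):
    q=ik(*pourpose(D(th))); print(th,None if q is None else np.round(q,2))
snap('scene','s5'); snap('top','t5')
a=load('s5')['image'][:,:]; b=load('t5')['image']
cv2.imwrite('pics/v5.png',np.hstack([cv2.resize(a,(400,300)),cv2.resize(b,(400,300))])[:,:,::-1])
E
```

```text
t 14.06 tcp [ 0.4633 -0.3415  0.0562] F [-1.   2.8  2.2] grip 47.8 open 0.722
t 15.47 tcp [ 0.462  -0.3415  0.2741] F [ 1.5  0.4 -1.5] grip 48.8 open 0.719
t 17.12 tcp [0.6673 0.0593 0.2758] F [ 0.2  0.5 -1.7] grip 48.8 open 0.722
[-0.27  0.34 -0.27  2.03  1.48  0.96  2.53]
0 [-0.29  0.46 -0.26  2.08  1.62  0.97  2.32]
20 [-0.25  0.43 -0.25  2.18  1.92  0.86  1.8 ]
40 [-0.19  0.44 -0.25  2.28  2.29  0.9   1.23]
60 [-0.07  0.52 -0.34  2.34  2.58  1.12  0.77]
80 [ 0.03  0.66 -0.42  2.37  2.75  1.43  0.44]
100 [ 0.15  0.84 -0.56  2.35  2.89  1.74  0.25]
120 [ 0.46  1.23 -0.99  2.28  3.29  1.97  0.51]
```

View pics/v5.png

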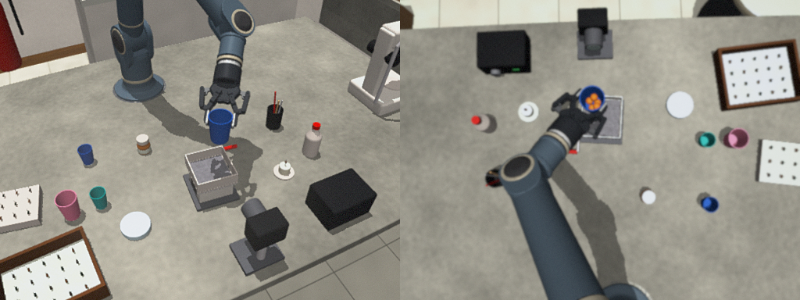

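The cup hangs upright over the tray with all balls inside (top view at about (592,100)), and the arm is clear of the pen pot. Pouring now.

```bash
python3 - <<'E'
from h import *
for th in (0,20,40,55,65,75,85,95,105,112,118):
    robot.goto(*pose(*pourpose(D(th))))
    if th>60: robot.sleep(.15)
st(); s=robot.sense();print(np.round(s['joint_pos'],2))
snap('scene','s6'); snap('top','t6')
a=load('s6')['image'][120:300,150:390]; b=load('t6')['image'][90:240,180:380]
cv2.imwrite('pics/v6.png',np.hstack([cv2.resize(a,(400,300)),cv2.resize(b,(400,300))])[:,:,::-1])
E
```

```text
t 22.17 tcp [0.6694 0.0645 0.2023] F [ 0.2 -0.2 -1.4] grip 48.8 open 0.721
[ 0.1   0.95 -0.52  2.31  2.93  1.98 -0.01]
```

View pics/v6.png

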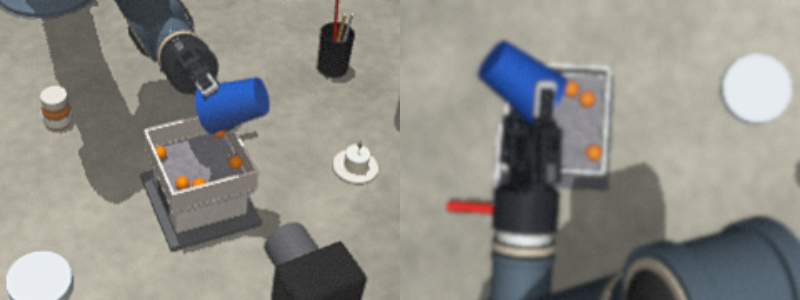

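Four balls are clearly in the tray (scene crop (160,152), (181,182), (199,184), (235,161)); a fifth shows under the rim at (220,133). I'll shake a little, then right the cup and look.

```bash
python3 - <<'E'
from h import *
for th in (108,118,108,118): robot.goto(*pose(*pourpose(D(th))))
robot.sleep(.2)
for th in (95,70,40,0): robot.goto(*pose(*pourpose(D(th))))
g,R=pourpose(0,z=.30); robot.goto(*pose(g,R)); st()
g2=GP+[0,0,.22]; robot.goto(*pose(g2,RG)); st()
snap('scene','s7'); snap('top','t7'); snap('wrist','w7')
a=load('s7')['image'][180:280,220:320]; b=load('t7')['image'][110:190,220:300]; c=load('w7')['image']
cv2.imwrite('pics/v7.png',np.hstack([cv2.resize(a,(250,250)),cv2.resize(b,(250,250)),cv2.resize(c,(300,250))])[:,:,::-1])
E
```

```text
t 26.51 tcp [0.6671 0.0604 0.2964] F [-0.8  0.3 -2.2] grip 52.3 open 0.721
t 28.15 tcp [ 0.4641 -0.3405  0.2757] F [ 0.7  1.1 -0.2] grip 52.3 open 0.723
```

View pics/v7.png

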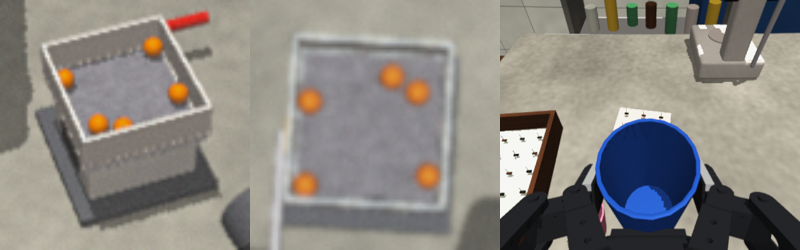

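All five balls are in the tray and the cup is empty (scene, top and wrist crops). Next I'll set the cup down and check the lever poses.

```bash
cat >> h.py <<'E'
BAR=TRAY*[1,1,0]-.11*EX+.1066*EY+[0,0,.045]; AX=BAR+.11*EX
def lev(phi,y,off=.004): # grasp point on bar at lever angle phi
    return AX+.11*(-np.cos(phi)*EX+np.sin(phi)*np.array([0,0,1.]))+off*EY
def down(s): 
    y=s*EX; z=np.array([0,0,-1.]); return np.c_[np.cross(y,z),y,z]
E
python3 - <<'E'
from h import *
robot.move_straight(pose(GP+[0,0,.012],RG)[0],vel=.2)
robot.sleep(.2)
print(robot.move_straight(pose(GP+[0,0,-.001],RG)[0],vel=.03,contact_N=5)); st()
robot.grip(.86,40); robot.sleep(.1)
robot.move_straight(pose(GP-.13*RG[:,2],RG)[0],vel=.15); st()
robot.move_straight(pose(GP-.13*RG[:,2]+[0,0,.15],RG)[0],vel=.3)
snap('scene','s8')
for f in('s0','s8'):
    d=load(f);W=cloud(d);im=d['image'].astype(int);r,g,b=im[...,0],im[...,1],im[...,2];z=W[...,2];x,y=W[...,0],W[...,1]
    B=(b>60)&(b>1.6*r)&(b>1.5*g)
    for n,m in(('small',B&(z>.01)&(np.hypot(x-.3626,y+.292)<.045)),('cup',B&(z>.07)&(z<.1)&(np.hypot(x-.4628,y+.335)<.05)),('cupall',B&(z>.005)&(np.hypot(x-.4628,y+.335)<.05))): print(f,n,m.sum(),np.round(W[m].mean(0),4))
print(BAR,AX)
for s in(1,-1):
    for ph in(0,45,90): 
        q=ik(lev(D(ph),0),down(s)); print(s,ph,None if q is None else np.round(q,2))
cv2.imwrite('pics/v8.png',cv2.resize(load('s8')['image'][130:290,20:240],(550,400))[:,:,::-1])
E
```

```text
True
t 30.12 tcp [ 0.4629 -0.3421  0.0562] F [-0.2  0.6  3.3] grip 52.2 open 0.727
t 31.51 tcp [ 0.4622 -0.2323  0.1245] F [ 0.3 -0.  -0.6] grip 0.0 open 0.86
s0 small 282 [ 0.3622 -0.2964  0.043 ]
s0 cup 175 [ 0.4644 -0.3366  0.0768]
s0 cupall 659 [ 0.4638 -0.3378  0.0538]
s8 small 297 [ 0.3625 -0.2955  0.0429]
s8 cup 171 [ 0.462  -0.3375  0.0767]
s8 cupall 658 [ 0.4629 -0.3381  0.0534]
[0.54490353 0.15777851 0.045     ] [0.65454921 0.14895663 0.045     ]
1 0 [-1.1   0.88  1.1   2.   -1.    0.95  0.46]
1 45 [-1.07  0.76  1.11  1.88 -0.8   1.03  0.3 ]
1 90 [-0.96  0.82  1.11  1.68 -0.79  1.16  0.28]
-1 0 [-0.27  0.56 -0.12  1.95  0.11  0.64  2.6 ]
-1 45 [-0.23  0.49 -0.14  1.84  0.09  0.83  2.64]
-1 90 [ 0.    0.59 -0.43  1.61  0.28  1.    2.54]
```

View pics/v8.png

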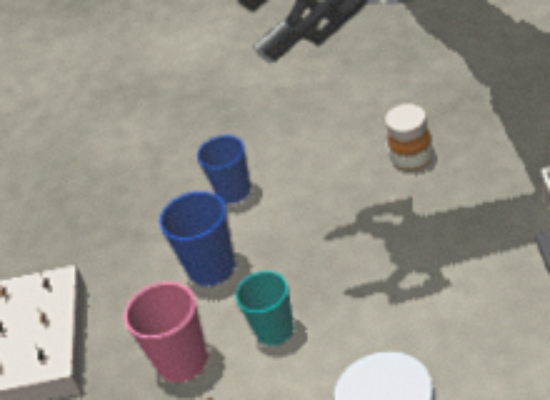

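The cup stands upright where it began, and its neighbours are untouched. Now for the lever, using the natural elbow configuration.

```bash
python3 - <<'E'
from h import *
robot.move_joints([-.35,.30,-.05,1.53,.02,1.3,-.08]); st()
best=None
for s in(1,-1):
    for ph in(0,45,90):
        q=ik(lev(D(ph),0),down(s)); print(s,ph,None if q is None else np.round(q,2))
    q=ik(lev(0,0),down(s)); c=np.abs(q-robot.sense()['joint_pos']).max()
    if best is None or c<best[0]: best=(c,s)
s=best[1];R=down(s);print('s',s)
robot.goto(*pose(lev(0,0)+[0,0,.12],R)); robot.grip(.5,30)
st(); snap('wrist','w9'); snap('top','t9')
cv2.imwrite('pics/v9.png',np.hstack([cv2.resize(load('w9')['image'],(400,300)),cv2.resize(load('t9')['image'][100:220,180:340],(400,300))])[:,:,::-1])
d=load('w9');W=cloud(d);im=d['image'].astype(int);r,g,b=im[...,0],im[...,1],im[...,2]
m=(r>90)&(r>2.2*g)&(r>2.2*b)&(W[...,2]<.08)&(W[...,2]>.02);P=W[m]
print('bar wrist',m.sum(),np.median(P,0),P.min(0),P.max(0))
E
```

```text
t 34.32 tcp [0.588  0.1928 0.3516] F [ 0.1 -0.9 -0.5] grip 0.0 open 0.862
1 0 [-0.36  0.55 -0.    1.96  0.    0.63 -0.44]
1 45 [-0.35  0.48  0.01  1.84 -0.01  0.82 -0.41]
1 90 [-0.31  0.55  0.03  1.64 -0.02  0.96 -0.36]
-1 0 [-0.01  0.6  -0.46  1.93  0.41  0.7   2.34]
-1 45 [ 0.03  0.53 -0.5   1.82  0.32  0.87  2.44]
-1 90 [ 0.05  0.6  -0.5   1.61  0.33  1.01  2.5 ]
s 1
t 35.54 tcp [0.5456 0.162  0.1575] F [-0.2 -0.8 -0.1] grip 0.0 open 0.5
bar wrist 1313 [0.54629306 0.15755838 0.05139546] [0.53760809 0.12630557 0.04532438] [0.55464092 0.18550402 0.05403224]
```

View pics/v9.png

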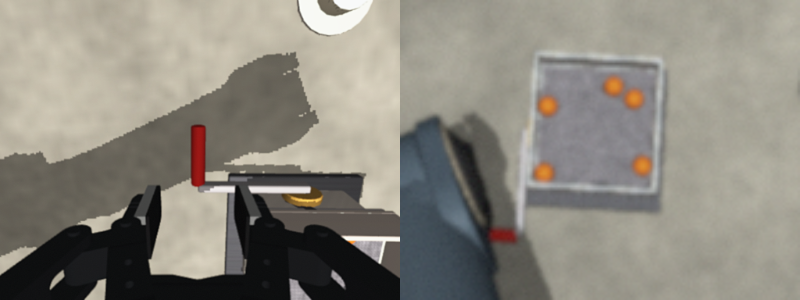

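```bash
python3 - <<'E'
from h import *
R=down(1)
robot.move_straight(pose(lev(0,0),R)[0],vel=.1); st()
robot.grip(0.0,35); robot.sleep(.1); st()
for ph in range(10,91,10):
    robot.move_straight(pose(lev(D(ph),0),R)[0],vel=.08)
    if ph in(10,40,70,90): st()
robot.sleep(.3); st()
print('want',pose(lev(D(90),0),R)[0])
snap('scene','s10'); snap('wrist','w10');snap('top','t10')
for f in('s10','w10','t10'):
    d=load(f);W=cloud(d);im=d['image'].astype(int);r,g,b=im[...,0],im[...,1],im[...,2]
    m=(r>90)&(r>2.2*g)&(r>2.2*b)&(W[...,2]<.19)&(W[...,2]>.02)&(np.hypot(W[...,0]-.65,W[...,1]-.16)<.06);P=W[m]
    if m.sum()>5: print(f,'red',m.sum(),np.median(P,0),P.max(0))
d=load('s10');W=cloud(d);m=(np.abs((W-TRAY)@EX)<.05)&(np.abs((W-TRAY)@EY)<.05)&(W[...,2]<.13);print('floor z',np.nanmedian(W[m][:,2]),'before',end=' ')
W=cloud(load('s7'));m=(np.abs((W-TRAY)@EX)<.05)&(np.abs((W-TRAY)@EY)<.05)&(W[...,2]<.13);print(np.nanmedian(W[m][:,2]))
cv2.imwrite('pics/v10.png',np.hstack([cv2.resize(load('s10')['image'][140:290,200:400],(400,300)),cv2.resize(load('w10')['image'],(400,300))])[:,:,::-1])
E
```

```text
t 36.99 tcp [0.5457 0.1619 0.0376] F [0.3 0.  0.4] grip 0.0 open 0.503
t 37.46 tcp [0.5462 0.1618 0.0375] F [ 2.3 -0.4  1.3] grip 34.2 open 0.149
t 37.85 tcp [0.5475 0.1617 0.056 ] F [ 4.9  1.  -3.6] grip 34.2 open 0.146
t 39.02 tcp [0.5676 0.16   0.1072] F [-7.1  2.3 -1.3] grip 34.2 open 0.15
t 40.2 tcp [0.6145 0.1562 0.1441] F [-14.8  -0.6  20.4] grip 36.3 open 0.15
t 40.98 tcp [0.6548 0.1526 0.1499] F [-6.1 -0.9  9.6] grip 37.3 open 0.146
t 41.28 tcp [0.6546 0.1527 0.1499] F [-6.   0.   9.2] grip 37.2 open 0.149
want [0.65487    0.15294374 0.147     ]
s10 red 48 [0.65527993 0.12962684 0.15925063] [0.66030942 0.1452736  0.16251638]
w10 red 3898 [0.6546048  0.14957534 0.16178757] [0.663186   0.17647561 0.16432405]
t10 red 10 [0.65049692 0.12261654 0.16106111] [0.65613201 0.12404787 0.16503377]
floor z 0.09540859756708048 before 0.07639097145994939
```

View pics/v10.png

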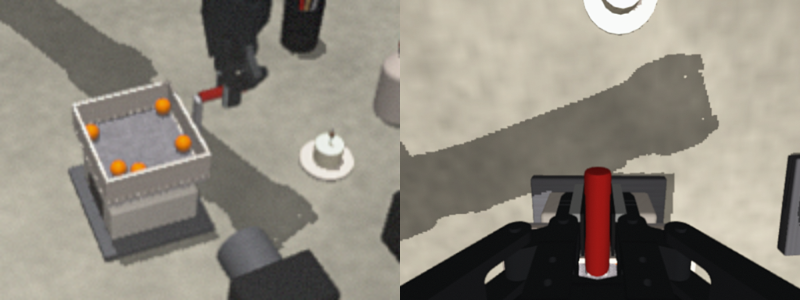

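All five balls are still in the tray and the stage floor is at 95.4 mm (full lift), with the arm upright in the grip. One small correction to relieve the vertical load, then I'll hand in.

```bash
python3 - <<'E'
from h import *
R=down(1)
robot.move_straight(pose(lev(D(90),0)+.0008*EX+[0,0,.0022],R)[0],vel=.03); robot.sleep(.3); st()
W=cloud(snap('scene','s11'));m=(np.abs((W-TRAY)@EX)<.05)&(np.abs((W-TRAY)@EY)<.05)&(W[...,2]<.13);print('floor z',np.nanmedian(W[m][:,2]))
print(robot.close_job())
E
```

```text
t 41.98 tcp [0.6539 0.1527 0.15  ] F [-5.3  0.4  3.3] grip 36.6 open 0.145
floor z 0.09552144934149448
the job is handed in; nothing more can be done
None
```

I handed the job in at 42 s: all five balls are in the tray, the empty cup stands upright where it started, and the gripper is holding the lever straight up with the stage at full lift (tray floor measured at 95.5 mm). The gripper brushed the small blue cup during an early grasp, but it did not move measurably.

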